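Start two bench timers by fingertip at the cell-culture microscope

ROBOT

A 6-joint arm with a two-finger parallel gripper is mounted at the origin on the work surface. World frame = base frame: x ahead of the robot, y to its left, z up, the work surface at z = 0. Lengths are in m, angles in rad, forces in N, time in s.
With the tool pointing down it reaches from about 0.35 to 0.975 m from the base axis. Payload 4.9 kg.
Tool frame: the origin (TCP) lies at the very end of the fingers, on their centre line; the grasp point (between the pads) lies behind it (manip.grip_depth is the z of the grasp point in the tool frame, in m); z points along the fingers, y is the direction in which the jaws open and shut (so a half turn about z gives the same grasp; the last joint's range is limited). The gripper opens to 85 mm and grips with 20 to 120 N. Pads are 22 mm wide; open, the fingers measure 114 mm over their backs; the gripper's body (76 mm by 85 mm) begins 54 mm behind the grasp point. The pads swing forward as they close: fully open they stand 13 mm farther back than shut.
Start: joints at [-1.325, 0.053, 1.613, -0, 1.476, -0.119], TCP at [0.223, -0.584, 0.231] pointing down, gripper open.
Joint ranges: [-3.01, 3.01], [-1.01, 2.22], [0.06, 2.58], [-1.02, 4.17], [0.09, 2.62], [-3.14, 3.14]. Speed limits (rad/s): [2.57, 2.57, 3.14, 3.14, 3.14, 3.14].

INTERFACE

Orientations are given as a unit quaternion [w, x, y, z].
In Python, from plant import state, optics, manip, silhouettes, place_of gives the robot as it stands. The module is installed in compiled form; this text tells all that it offers.
- The arm moves only by the tool jog_arm, never from a script. Its argument "increments" is a list of rows, each an object with "slide": the shift along the tool's x, y, z in mm, a list of three; "rotation": the turn, a rotation vector about the tool's x, y, z in degrees, a list of three. A call has 1 to 20 rows; each row shifts and turns the commanded pose from where the row before left it, along the tool's axes as they then stand; what a row does not reach is not made up. A row lasts 1/12 s, in which the tool goes at most 41.7 mm and 7.16 degrees, less where a joint would pass 70% of its speed; a pose out of reach is approached as far as the arm can. A call with a gripper value outside its range is refused whole. "fingers" is the opening, from 0 (shut) to 1 (fully open), set as the call begins (left out, the last holds). The fingers move at their own pace and stop on an object; the grip force is fixed at half the most. Time passes only in rows, so rows that do not move let the fingers close. It gives the time, the measured TCP pose, the force and the opening at its end, in the units of the state.
- state(): the state, without advancing time (a new reading comes with each control period).
- optics.grab_frame(name): name is "scene" or "top"; returns a dict with "frame" (480x640x3 uint8, blue, green, red), "camera_matrix" (3x3 intrinsics, pixels), "R" (3x3) and "t" (3): a world point X has camera coordinates R X + t. Camera axes: x right, y down, z forward; pixel columns grow to the right and rows downward; lengths in m; the calibration is good to about 2 mm. A picture is of the moment at which its call begins. There is no depth.
- manip.job_done(): hands the job in, once; it reports no verdict.
Trained networks look in the newest picture that a camera, given by its name, has taken for a name from the list of things; names that differ only in an ending like _2 or _b are one class to them, and where a whole thing is asked for, a point or a joint stands for the part that bears it (a point fixed in the world has none). Each returns a list of dicts, best first, with "score" (0 to 1); they miss things now and then, are a little off and sometimes report something else, mostly with a low value. They report only what shows in the picture. A call takes as long as a camera call.
- silhouettes(thing, camera): "mask" (480x640 bool, what is visible of it) and "bbox" ([left, top, right, bottom] in pixels, round what is visible of it).
- place_of(thing, camera): "uv" ([column, row] in pixels: a listed point, or the origin of a listed thing).
The state is a dict: "time": time; "joint_pos": joint angles; "joint_vel": joint speeds; "joint_efforts": joint torques, N m; "tool_pos": TCP position; "tool_rot": TCP orientation; "contact_force": force on the tool from outside, world axes, zero at the start; "ft_torque": the same for the moment, N m; "gripper_width": opening from 0.0 (shut) to 1.0 (fully open).
Only numpy, scipy, OpenCV 4.12 (cv2) and the standard library are available. Lean on these libraries where they do the work, as an engineer would, in place of code of your own. Each camera call takes 0.05 s, during which the arm holds its last target.

TASK

Start the timers for this wash-and-stain run: with the fingertips, gently press the key of the small round timer all the way down, then the key of the square timer all the way down, and draw the hand clear. The keys stay down by themselves. Leave every timer standing where it is, do not pick up or shove any, leave the keys of the large round and the oblong timers alone, and do not disturb the labware around them.

Things in the scene. Friction and masses are not known exactly. Their poses are not given: they have to be found in the camera images.
- timer_small_round: small round bench timer, upright white drum 52 mm in diameter; key on its axis. Loose, about 0.35 kg, standing on the bench; housing 42 mm high; origin at the centre of its underside, z up.
- keytop_small_round (a point): centre of the top face of that timer's key: an upright dark steel cylinder 26 mm in diameter, standing 16 mm above the housing (58 mm above the bench) when up; moves down with the key.
- key_small_round (a joint): how far that key is pressed in: 0 when up, 0.012 m at its stop; it moves straight down against steady friction of about 3 N and stays where it is left (no spring).
- timer_square: square bench timer, white block 70 x 70 mm; key 14 mm from the centre towards its own +x, dark display window on the other half of the top. Loose, about 0.35 kg, standing on the bench; housing 42 mm high; origin at the centre of its underside, z up.
- keytop_square (a point): centre of the top face of that timer's key: an upright dark steel cylinder 26 mm in diameter, standing 16 mm above the housing (58 mm above the bench) when up; moves down with the key.
- key_square (a joint): how far that key is pressed in: 0 when up, 0.012 m at its stop; it moves straight down against steady friction of about 3 N and stays where it is left (no spring).
- timer_large_round: large round bench timer, white drum 84 mm in diameter; key 14 mm from the centre towards its own +x, dark display window on the other half of the top. Loose, about 0.35 kg, standing on the bench; housing 42 mm high; origin at the centre of its underside, z up.
- keytop_large_round (a point): centre of the top face of that timer's key: an upright dark steel cylinder 26 mm in diameter, standing 16 mm above the housing (58 mm above the bench) when up; moves down with the key.
- key_large_round (a joint): how far that key is pressed in: 0 when up, 0.012 m at its stop; it moves straight down against steady friction of about 3 N and stays where it is left (no spring).
- timer_oblong: oblong bench timer, white block 50 mm (x) by 96 mm (y); key 28 mm from the centre towards its own +y, dark display window on the rest of the top. Loose, about 0.35 kg, standing on the bench; housing 42 mm high; origin at the centre of its underside, z up.
- keytop_oblong (a point): centre of the top face of that timer's key: an upright dark steel cylinder 26 mm in diameter, standing 16 mm above the housing (58 mm above the bench) when up; moves down with the key.
- key_oblong (a joint): how far that key is pressed in: 0 when up, 0.012 m at its stop; it moves straight down against steady friction of about 3 N and stays where it is left (no spring).
- flask_a: clear culture flask lying flat, 50 mm wide (x), about 104 mm long (y, green cap at +y), 32 mm high; loose bystander, origin at the centre of its underside.
- flask_b: a second clear culture flask lying flat, the same size, towards the back right; loose bystander, origin at the centre of its underside.
- dishes: two stacked round culture dishes, 63 mm in diameter, 23 mm high; loose bystander, origin at the centre of its underside.
- reagent: amber jar with white cap, 52 mm in diameter, 85 mm high; loose bystander, origin at the centre of its underside.
- tip_box: grey pipette-tip box, 85 x 120 mm, 56 mm high; loose bystander, origin at the centre of its underside.
- tube_rack: blue rack 60 x 140 mm with capped tubes, 85 mm high; loose bystander, origin at the centre of its underside.

How it is judged:
By the outcome, as a careful person would: the job done as asked, in the order asked, and still so for the second after the job is handed in, with the robot touching nothing.
It also fails if it takes over 38 s, if anything falls off the work surface, if the arm or the gripper's body presses on something with over 40 N, if the wrist force passes 120 N, or if a joint passes its speed limit or range.

## Working session

There is one attempt and no reset: what is moved stays moved. The work goes in short steps, Python scripts to look and compute and a tool call to move; the robot and the scene stay as the last step left them, time stands still between calls to the robot, and variables do not carry over. Pictures are saved under pics/ and viewed, and the job is handed in when it is done.

Besides the shell and the picture viewer there is one more tool, called by a JSON object that holds its "api" and its "payload", one argument or row to a line. jog_arm: Moves the arm, as the interface text tells. Its arguments: {"type":"object","properties":{"increments":{"type":"array","items":{"type":"object","properties":{"slide":{"type":"array","items":{"type":"number"}},"rotation":{"type":"array","items":{"type":"number"}}}}},"fingers":{"type":"number"}},"required":["increments"]}

```bash
mkdir -p pics
python3 - <<'E'
from plant import state, optics, manip, silhouettes, place_of
import cv2
for n in ("scene","top"):
    f=optics.grab_frame(n); cv2.imwrite(f"pics/{n}0.png",f["frame"])
    print(n,f["camera_matrix"].tolist(),f["R"].tolist(),f["t"].tolist())
s=state(); print(s, manip.grip_depth)
for k in ("small_round","square","large_round","oblong"):
  for c in ("top","scene"):
    print(k,c,[(r["uv"],round(r["score"],2)) for r in place_of("keytop_"+k,c)][:3])
E
```

```text
scene [[549.9555604449328, 0.0, 324.4227181684436], [0.0, 549.9555604449328, 240.1982544604448], [0.0, 0.0, 1.0]] [[-0.288802998910004, 0.957136674447816, 0.02195937721256509], [0.5969316832164898, 0.1979537588366655, -0.777487540051134], [-0.7485087797700951, -0.21143248518004715, -0.6285148453439049]] [0.10603136587926729, -0.3098869064441705, 1.3549290416105813]
top [[574.6416450269788, 0.0, 325.3785988911265], [0.0, 574.6416450269788, 242.09957542686757], [0.0, 0.0, 1.0]] [[0.005720932406965129, -0.9996309188457412, -0.026557428716168147], [-0.9814884051589069, -0.0005289230790678583, -0.19152083640952045], [0.19143610284118506, 0.027161486115377477, -0.9811291822186228]] [0.06498406037284973, 0.6132971338442865, 1.0673713763547867]
{'time': 0.1, 'joint_pos': array([-1.32499929e+00,  5.33166767e-02,  1.61418000e+00,  3.34334987e-05,
        1.47600459e+00, -1.18972384e-01]), 'joint_vel': array([-2.14307876e-03, -1.23855891e-03, -2.17468960e-03, -7.36074565e-05,
       -1.21177134e-03, -6.08390936e-04]), 'joint_efforts': array([-2.38977145e-04, -3.94908893e+01, -3.71360886e+01, -1.48315103e-04,
        3.94315110e-03,  7.13985415e-06]), 'tool_pos': array([ 0.22284333, -0.5833086 ,  0.23015602]), 'tool_rot': array([-9.53439296e-04,  9.83413804e-01,  1.81373588e-01, -4.38672750e-05]), 'contact_force': array([-0.2878914 ,  1.10926588, -0.551574  ]), 'ft_torque': array([ 0.02830789, -0.01365293,  0.00327549]), 'gripper_width': 1.0020240704189276} -0.0187
small_round top [([449.9, 332.2], 0.6), ([239.7, 258.1], 0.59), ([338.7, 180.5], 0.59)]
small_round scene [([430.9, 265.0], 0.63)]
square top [([287.3, 325.3], 0.57)]
square scene [([385.9, 207.5], 0.54)]
large_round top [([450.5, 325.5], 0.74)]
large_round scene [([225.6, 176.2], 0.69)]
oblong top [([381.4, 233.0], 0.45)]
oblong scene [([432.9, 265.1], 0.72), ([247.6, 246.8], 0.54), ([222.4, 176.3], 0.43)]
```

View pics/top0.png

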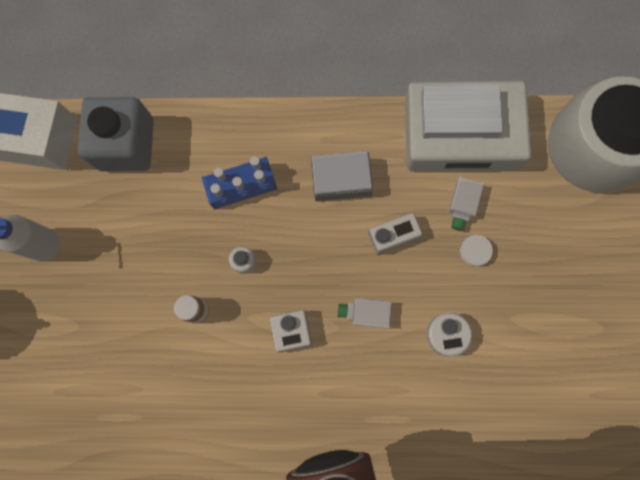

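View pics/scene0.png

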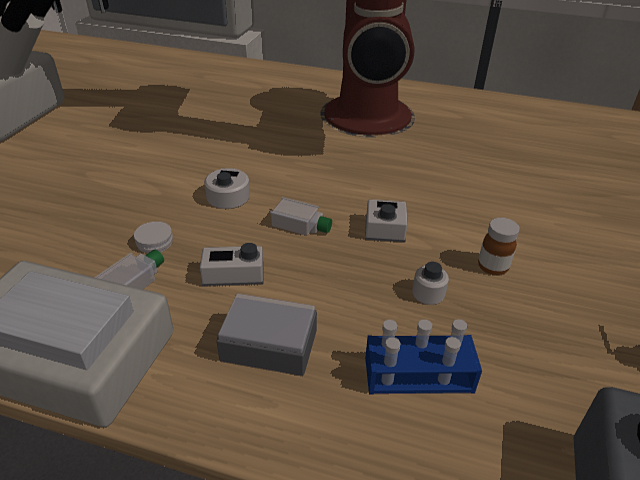

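The top view shows the small round timer's key at about (241,258) and the square timer's at about (289,323). In the scene view they are at about (433,268) and (387,210). I'll zoom in for exact key-top centres.

Run:
```python
import cv2,numpy as np
t=cv2.imread("pics/top0.png");s=cv2.imread("pics/scene0.png")
def c(im,u,v,r=20): return cv2.resize(im[v-r:v+r,u-r:u+r],(400,300-0) if 0 else (300,300),interpolation=cv2.INTER_NEAREST)
a=np.hstack([c(t,241,258),c(t,289,323)]);b=np.hstack([c(s,433,268),c(s,387,210)])
cv2.imwrite("pics/z0.png",np.vstack([a,b]))
```

```text
(no output)
```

View pics/z0.png

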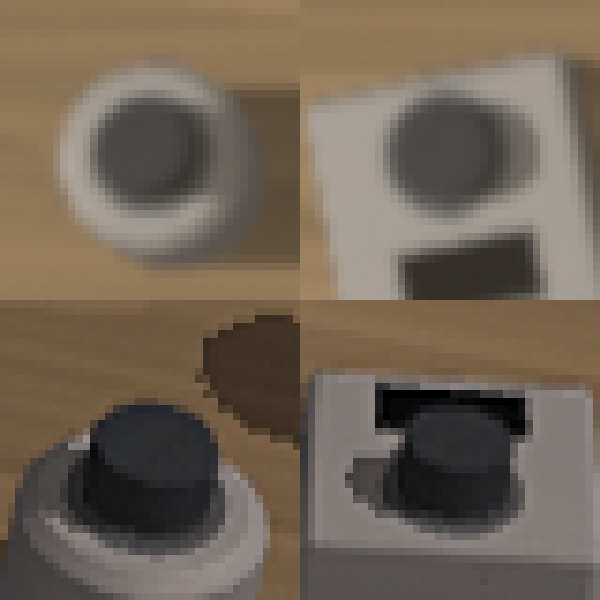

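```bash
cat > h.py <<'E'
import numpy as np
C={"scene":(np.array([[549.9556,0,324.4227],[0,549.9556,240.1983],[0,0,1]]),np.array([[-0.288802998910004, 0.957136674447816, 0.02195937721256509], [0.5969316832164898, 0.1979537588366655, -0.777487540051134], [-0.7485087797700951, -0.21143248518004715, -0.6285148453439049]]),np.array([0.10603136587926729, -0.3098869064441705, 1.3549290416105813])),
"top":(np.array([[574.6416,0,325.3786],[0,574.6416,242.0996],[0,0,1]]),np.array([[0.005720932406965129, -0.9996309188457412, -0.026557428716168147], [-0.9814884051589069, -0.0005289230790678583, -0.19152083640952045], [0.19143610284118506, 0.027161486115377477, -0.9811291822186228]]),np.array([0.06498406037284973, 0.6132971338442865, 1.0673713763547867]))}
def atz(c,uv,z):
    K,R,t=C[c]; o=-R.T@t; d=R.T@np.linalg.solve(K,[*uv,1]); return o+d*(z-o[2])/d[2]
def proj(c,X):
    K,R,t=C[c]; p=K@(R@np.array(X)+t); return p[:2]/p[2]
E
python3 - <<'E'
from h import *
from plant import *
for n,a,b in (("small_round",(240,257.5),(432.9,266.7)),("square",(287.8,322.5),(387.8,208))):
    print(n,atz("top",a,.058),atz("scene",b,.058))
print("large",atz("top",(450,325.5),.058),"obl",atz("top",(381,235),.058))
for n,z in (("reagent",0),("tube_rack",0),("flask_a",0)):
    r=place_of(n,"top"); print(n,[(atz("top",q["uv"],z).round(3),q["score"]) for q in r[:2]])
E
```

```text
small_round [0.58260964 0.23451305 0.058     ] [0.58374694 0.23543625 0.058     ]
square [0.45643646 0.13814469 0.058     ] [0.4554392  0.13946343 0.058     ]
large [ 0.45210744 -0.17093363  0.058     ] obl [ 0.62778741 -0.04230807  0.058     ]
reagent [(array([0.481, 0.327, 0.   ]), 0.69)]
tube_rack [(array([0.745, 0.25 , 0.   ]), 0.84)]
flask_a [(array([ 0.481, -0.014,  0.   ]), 0.78)]
```

{"api": "jog_arm", "payload": {
  "fingers": 0,
  "increments": [
    {"slide": [8, -8, 0]},
    {"slide": [16, -16, 0]},
    {"slide": [25, -25, 0]},
    {"slide": [25, -25, 0]},
    {"slide": [25, -25, 0]},
    {"slide": [25, -25, 0]},
    {"slide": [25, -25, 0]},
    {"slide": [25, -25, 0]},
    {"slide": [25, -25, 0]},
    {"slide": [25, -25, 0]},
    {"slide": [25, -25, 0]},
    {"slide": [25, -25, 0]},
    {"slide": [25, -25, 0]},
    {"slide": [25, -25, 0]},
    {"slide": [25, -25, 0]},
    {"slide": [25, -25, 0]},
    {"slide": [25, -25, 0]},
    {"slide": [25, -25, 0]},
    {"slide": [16, -16, 0]},
    {"slide": [8, -8, 0]}
  ]
}}

```text
invalid input
```

```bash
cat >> h.py <<'E'
from scipy.spatial.transform import Rotation
def to(X):
    from plant import state
    s=state(); q=s["tool_rot"]; R=Rotation.from_quat([q[1],q[2],q[3],q[0]])
    print("t",s["time"],"pos",s["tool_pos"].round(4),"zaxis",R.as_matrix()[:,2].round(4),"F",s["contact_force"].round(2),"w",s["gripper_width"])
    print("delta tool mm",(R.inv().apply(np.array(X)-s["tool_pos"])*1000).round(1))
E
python3 -c "
from h import *
to([.583,.235,.100])"
```

```text
t 0.65 pos [ 0.223  -0.5839  0.2313] zaxis [ 0. -0. -1.] F [0.68 0.13 0.05] w 1.0014281973243435
delta tool mm [ 628.5 -636.5  131.3]
```

{"api": "jog_arm", "payload": {
  "fingers": 0.0,
  "increments": [
    {"slide": [8, -8, 0], "rotation": [0, 0, 0]},
    {"slide": [16, -16, 0], "rotation": [0, 0, 0]},
    {"slide": [25, -25, 0], "rotation": [0, 0, 0]},
    {"slide": [25, -25, 0], "rotation": [0, 0, 0]},
    {"slide": [25, -25, 0], "rotation": [0, 0, 0]},
    {"slide": [25, -25, 0], "rotation": [0, 0, 0]},
    {"slide": [25, -25, 0], "rotation": [0, 0, 0]},
    {"slide": [25, -25, 0], "rotation": [0, 0, 0]},
    {"slide": [25, -25, 0], "rotation": [0, 0, 0]},
    {"slide": [25, -25, 0], "rotation": [0, 0, 0]},
    {"slide": [25, -25, 0], "rotation": [0, 0, 0]},
    {"slide": [25, -25, 0], "rotation": [0, 0, 0]},
    {"slide": [25, -25, 0], "rotation": [0, 0, 0]},
    {"slide": [25, -25, 0], "rotation": [0, 0, 0]},
    {"slide": [25, -25, 0], "rotation": [0, 0, 0]},
    {"slide": [25, -25, 0], "rotation": [0, 0, 0]},
    {"slide": [25, -25, 0], "rotation": [0, 0, 0]},
    {"slide": [25, -25, 0], "rotation": [0, 0, 0]},
    {"slide": [16, -16, 0], "rotation": [0, 0, 0]},
    {"slide": [8, -8, 0], "rotation": [0, 0, 0]}
  ]
}}

```text
time: 2.32
tool_pos: [0.4818, -0.0025, 0.2314]
tool_rot: [-0.0, 0.983, 0.183, 0.0]
contact_force: [0.4, 0.8, 0.0]
gripper_width: 0.002
```

```bash
python3 -c "
from h import *
to([.583,.235,.100])"
```

```text
t 2.3167 pos [ 0.4818 -0.0025  0.2314] zaxis [ 2.e-04  8.e-04 -1.e+00] F [0.4  0.83 0.  ] w 0.0017758181240988072
delta tool mm [ 179.9 -185.1  131.6]
```

{"api": "jog_arm", "payload": {
  "fingers": 0.0,
  "increments": [
    {"slide": [10, -10, 0], "rotation": [0, 0, 0]},
    {"slide": [25, -25, 0], "rotation": [0, 0, 0]},
    {"slide": [25, -25, 5], "rotation": [0, 0, 0]},
    {"slide": [25, -25, 10], "rotation": [0, 0, 0]},
    {"slide": [25, -26, 15], "rotation": [0, 0, 0]},
    {"slide": [25, -26, 20], "rotation": [0, 0, 0]},
    {"slide": [25, -26, 20], "rotation": [0, 0, 0]},
    {"slide": [15, -15, 20], "rotation": [0, 0, 0]},
    {"slide": [5, -7, 20], "rotation": [0, 0, 0]},
    {"slide": [0, 0, 15], "rotation": [0, 0, 0]},
    {"slide": [0, 0, 7], "rotation": [0, 0, 0]},
    {"slide": [0, 0, 0], "rotation": [0, 0, 0]}
  ]
}}

```text
time: 3.32
tool_pos: [0.5821, 0.2308, 0.0968]
tool_rot: [0.0, 0.983, 0.181, -0.002]
contact_force: [-0.1, -0.7, -1.0]
gripper_width: -0.001
```

```bash
python3 -c "
from h import *
from plant import *
import cv2
to([.583,.235,.058])
o=[]
for n,u,v in (('top',241,258),('scene',433,268)):
  f=optics.grab_frame(n)['frame']; p=f[v-50:v+30,u-50:u+50] if n=='scene' else f[v-40:v+40,u-50:u+50]
  o.append(cv2.resize(p,(400,320),interpolation=cv2.INTER_CUBIC))
cv2.imwrite('pics/a1.png',np.hstack(o))
"
```

```text
t 3.3167 pos [0.5821 0.2308 0.0968] zaxis [-0.0045 -0.0014 -1.    ] F [-0.09 -0.71 -1.01] w -0.0006094504753761125
delta tool mm [ 2.6 -3.6 38.8]
```

View pics/a1.png

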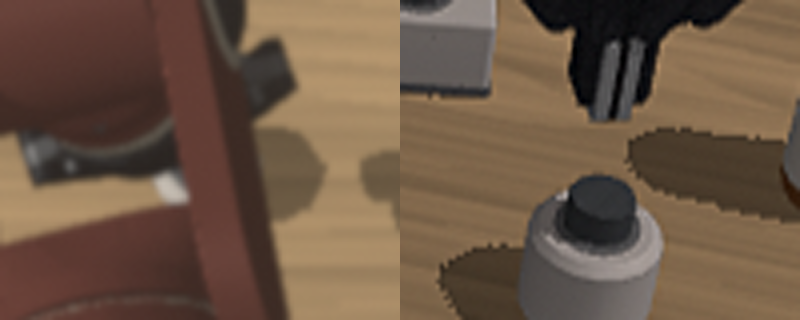

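The scene crop shows the closed fingertips above the small round key, tips at about (437,248) in the full picture. The arm hides the key in the top view. I'll check the expected projection and the settled pose.

```bash
python3 -c "
from h import *
to([.583,.235,.058])
from plant import *
print(proj('scene',state()['tool_pos']))
"
```

```text
t 3.4167 pos [0.584 0.231 0.1  ] zaxis [ 5.e-04  1.e-04 -1.e+00] F [1.39 0.53 0.51] w -0.0005769839368566448
delta tool mm [ 0.5 -4.1 42. ]
[434.04962017 244.78500983]
```

{"api": "jog_arm", "payload": {
  "fingers": 0.0,
  "increments": [
    {"slide": [0.5, -4, 4], "rotation": [0, 0, 0]},
    {"slide": [0, 0, 10], "rotation": [0, 0, 0]},
    {"slide": [0, 0, 12], "rotation": [0, 0, 0]},
    {"slide": [0, 0, 8], "rotation": [0, 0, 0]},
    {"slide": [0, 0, 3], "rotation": [0, 0, 0]},
    {"slide": [0, 0, 2], "rotation": [0, 0, 0]},
    {"slide": [0, 0, 2], "rotation": [0, 0, 0]},
    {"slide": [0, 0, 2], "rotation": [0, 0, 0]},
    {"slide": [0, 0, 2], "rotation": [0, 0, 0]}
  ]
}}

```text
time: 4.17
tool_pos: [0.5831, 0.2355, 0.055]
tool_rot: [0.0, 0.983, 0.181, 0.0]
contact_force: [-2.3, -0.2, 2.8]
gripper_width: -0.0
```

{"api": "jog_arm", "payload": {
  "fingers": 0.0,
  "increments": [
    {"slide": [0, 0, 1.5], "rotation": [0, 0, 0]},
    {"slide": [0, 0, 1.5], "rotation": [0, 0, 0]},
    {"slide": [0, 0, 1], "rotation": [0, 0, 0]},
    {"slide": [0, 0, 1], "rotation": [0, 0, 0]}
  ]
}}

```text
time: 4.5
tool_pos: [0.5831, 0.2355, 0.0495]
tool_rot: [-0.0, 0.983, 0.181, 0.0]
contact_force: [-0.6, -1.0, 3.2]
gripper_width: -0.001
```

Contact at about 3 N, which matches the key's friction. I'll go on to the stop in small steps.

{"api": "jog_arm", "payload": {
  "fingers": 0.0,
  "increments": [
    {"slide": [0, 0, 1], "rotation": [0, 0, 0]},
    {"slide": [0, 0, 1], "rotation": [0, 0, 0]},
    {"slide": [0, 0, 0], "rotation": [0, 0, 0]}
  ]
}}

```text
time: 4.75
tool_pos: [0.5831, 0.2355, 0.0472]
tool_rot: [-0.0, 0.983, 0.181, 0.0]
contact_force: [0.6, 0.1, 1.2]
gripper_width: -0.001
```

{"api": "jog_arm", "payload": {
  "fingers": 0.0,
  "increments": [
    {"slide": [0, 0, 0.5], "rotation": [0, 0, 0]},
    {"slide": [0, 0, 0], "rotation": [0, 0, 0]}
  ]
}}

```text
time: 4.92
tool_pos: [0.5831, 0.2355, 0.0469]
tool_rot: [-0.0, 0.983, 0.181, 0.0]
contact_force: [0.1, -0.2, 2.3]
gripper_width: -0.002
```

{"api": "jog_arm", "payload": {
  "fingers": 0.0,
  "increments": [
    {"slide": [0, 0, 0.5], "rotation": [0, 0, 0]},
    {"slide": [0, 0, 0.5], "rotation": [0, 0, 0]}
  ]
}}

```text
time: 5.08
tool_pos: [0.5831, 0.2355, 0.046]
tool_rot: [-0.0, 0.983, 0.181, 0.0]
contact_force: [-1.8, -1.0, 7.6]
gripper_width: -0.002
```

{"api": "jog_arm", "payload": {
  "fingers": 0.0,
  "increments": [
    {"slide": [0, 0, 0.5], "rotation": [0, 0, 0]},
    {"slide": [0, 0, 0], "rotation": [0, 0, 0]}
  ]
}}

```text
time: 5.25
tool_pos: [0.5831, 0.2355, 0.046]
tool_rot: [0.0, 0.983, 0.181, 0.0]
contact_force: [-2.5, 0.1, 5.5]
gripper_width: 0.003
```

{"api": "jog_arm", "payload": {
  "fingers": 0.0,
  "increments": [
    {"slide": [0, 0, 0.5], "rotation": [0, 0, 0]},
    {"slide": [0, 0, 0], "rotation": [0, 0, 0]}
  ]
}}

```text
time: 5.42
tool_pos: [0.5831, 0.2355, 0.046]
tool_rot: [0.0, 0.983, 0.181, 0.0]
contact_force: [-2.6, -0.9, 7.8]
gripper_width: 0.0
```

The tip is held at z = 0.046 and the force is rising, so this key is at its stop. Lifting straight up and moving over to the square timer.

{"api": "jog_arm", "payload": {
  "fingers": 0.0,
  "increments": [
    {"slide": [0, 0, -3], "rotation": [0, 0, 0]},
    {"slide": [0, 0, -10], "rotation": [0, 0, 0]},
    {"slide": [0, 0, -20], "rotation": [0, 0, 0]},
    {"slide": [0, 0, -20], "rotation": [0, 0, 0]},
    {"slide": [-10, 3, -10], "rotation": [0, 0, 0]},
    {"slide": [-23, 7, 0], "rotation": [0, 0, 0]},
    {"slide": [-25, 7, 0], "rotation": [0, 0, 0]},
    {"slide": [-25, 7, 0], "rotation": [0, 0, 0]},
    {"slide": [-25, 7, 0], "rotation": [0, 0, 0]},
    {"slide": [-25, 7, 0], "rotation": [0, 0, 0]},
    {"slide": [-15, 5, 0], "rotation": [0, 0, 0]},
    {"slide": [-5, 2, 0], "rotation": [0, 0, 0]},
    {"slide": [0, 0, 0], "rotation": [0, 0, 0]},
    {"slide": [0, 0, 0], "rotation": [0, 0, 0]}
  ]
}}

```text
time: 6.58
tool_pos: [0.4567, 0.139, 0.1083]
tool_rot: [-0.0, 0.983, 0.181, 0.001]
contact_force: [-0.5, -0.1, -0.3]
gripper_width: -0.001
```

```bash
python3 -c "
from h import *
from plant import *
import cv2
to([.456,.139,.058])
o=[]
for n,u,v in (('top',241,258),('scene',410,235)):
  f=optics.grab_frame(n)['frame']; p=f[v-70:v+90,u-100:u+100]
  o.append(cv2.resize(p,(400,320),interpolation=cv2.INTER_CUBIC))
cv2.imwrite('pics/a2.png',np.hstack(o))
"
```

```text
t 6.5833 pos [0.4567 0.139  0.1083] zaxis [ 1.4e-03  5.0e-04 -1.0e+00] F [-0.49 -0.11 -0.32] w -0.0011485097757328606
delta tool mm [-0.7 -0.2 50.3]
```

View pics/a2.png

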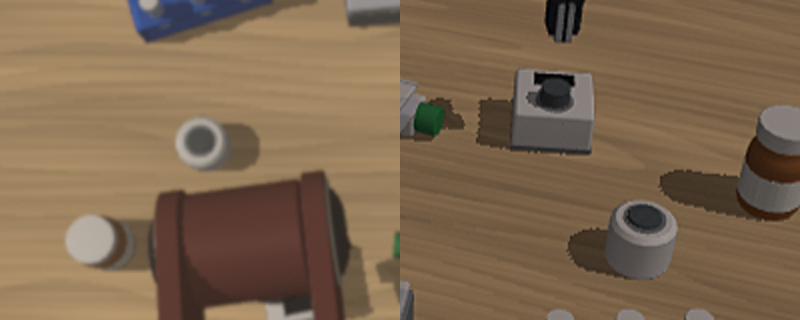

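The small round key is now visibly sunk to just above its housing, and the timer is in place at scene (431,~263). The fingertips are centred above the square timer's key, so I'll press it.

{"api": "jog_arm", "payload": {
  "fingers": 0.0,
  "increments": [
    {"slide": [-0.5, 0, 8], "rotation": [0, 0, 0]},
    {"slide": [0, 0, 14], "rotation": [0, 0, 0]},
    {"slide": [0, 0, 12], "rotation": [0, 0, 0]},
    {"slide": [0, 0, 8], "rotation": [0, 0, 0]},
    {"slide": [0, 0, 3], "rotation": [0, 0, 0]},
    {"slide": [0, 0, 2], "rotation": [0, 0, 0]},
    {"slide": [0, 0, 2], "rotation": [0, 0, 0]},
    {"slide": [0, 0, 2], "rotation": [0, 0, 0]},
    {"slide": [0, 0, 2], "rotation": [0, 0, 0]}
  ]
}}

```text
time: 7.43
tool_pos: [0.4559, 0.1387, 0.0555]
tool_rot: [-0.0, 0.983, 0.181, 0.0]
contact_force: [-2.2, -0.4, 3.2]
gripper_width: 0.001
```

{"api": "jog_arm", "payload": {
  "fingers": 0.0,
  "increments": [
    {"slide": [0, 0, 1.5], "rotation": [0, 0, 0]},
    {"slide": [0, 0, 1.5], "rotation": [0, 0, 0]},
    {"slide": [0, 0, 1], "rotation": [0, 0, 0]},
    {"slide": [0, 0, 1], "rotation": [0, 0, 0]},
    {"slide": [0, 0, 1], "rotation": [0, 0, 0]}
  ]
}}

```text
time: 7.85
tool_pos: [0.4559, 0.1387, 0.0491]
tool_rot: [-0.0, 0.983, 0.181, 0.001]
contact_force: [-0.5, 0.5, 3.2]
gripper_width: 0.002
```

{"api": "jog_arm", "payload": {
  "fingers": 0.0,
  "increments": [
    {"slide": [0, 0, 1], "rotation": [0, 0, 0]},
    {"slide": [0, 0, 1], "rotation": [0, 0, 0]},
    {"slide": [0, 0, 0.5], "rotation": [0, 0, 0]},
    {"slide": [0, 0, 0], "rotation": [0, 0, 0]}
  ]
}}

```text
time: 8.18
tool_pos: [0.4559, 0.1387, 0.0463]
tool_rot: [-0.0, 0.983, 0.181, 0.0]
contact_force: [1.7, 0.7, 2.2]
gripper_width: -0.0
```

{"api": "jog_arm", "payload": {
  "fingers": 0.0,
  "increments": [
    {"slide": [0, 0, 0.5], "rotation": [0, 0, 0]},
    {"slide": [0, 0, 0.5], "rotation": [0, 0, 0]},
    {"slide": [0, 0, 0], "rotation": [0, 0, 0]}
  ]
}}

```text
time: 8.43
tool_pos: [0.4559, 0.1387, 0.046]
tool_rot: [0.0, 0.983, 0.181, 0.0]
contact_force: [-0.8, 0.4, 6.7]
gripper_width: 0.004
```

{"api": "jog_arm", "payload": {
  "fingers": 0.0,
  "increments": [
    {"slide": [0, 0, 0.5], "rotation": [0, 0, 0]},
    {"slide": [0, 0, 0.3], "rotation": [0, 0, 0]},
    {"slide": [0, 0, 0], "rotation": [0, 0, 0]}
  ]
}}

```text
time: 8.68
tool_pos: [0.456, 0.1387, 0.046]
tool_rot: [0.0, 0.983, 0.181, -0.0]
contact_force: [-3.7, -0.7, 10.6]
gripper_width: 0.002
```

The second key is at its stop too: z holds at 0.046 with the force at 10.6 N. I'll lift straight up, then move aside at height.

{"api": "jog_arm", "payload": {
  "fingers": 0.0,
  "increments": [
    {"slide": [0, 0, -3], "rotation": [0, 0, 0]},
    {"slide": [0, 0, -10], "rotation": [0, 0, 0]},
    {"slide": [0, 0, -20], "rotation": [0, 0, 0]},
    {"slide": [0, 0, -30], "rotation": [0, 0, 0]},
    {"slide": [0, 0, -30], "rotation": [0, 0, 0]},
    {"slide": [0, 0, -30], "rotation": [0, 0, 0]},
    {"slide": [0, 0, -30], "rotation": [0, 0, 0]},
    {"slide": [-8, 15, -20], "rotation": [0, 0, 0]},
    {"slide": [-10, 25, 0], "rotation": [0, 0, 0]},
    {"slide": [-10, 30, 0], "rotation": [0, 0, 0]},
    {"slide": [-10, 30, 0], "rotation": [0, 0, 0]},
    {"slide": [-10, 30, 0], "rotation": [0, 0, 0]},
    {"slide": [-10, 30, 0], "rotation": [0, 0, 0]},
    {"slide": [-10, 30, 0], "rotation": [0, 0, 0]},
    {"slide": [-10, 30, 0], "rotation": [0, 0, 0]},
    {"slide": [-10, 30, 0], "rotation": [0, 0, 0]},
    {"slide": [-10, 30, 0], "rotation": [0, 0, 0]},
    {"slide": [-5, 15, 0], "rotation": [0, 0, 0]},
    {"slide": [0, 0, 0], "rotation": [0, 0, 0]},
    {"slide": [0, 0, 0], "rotation": [0, 0, 0]}
  ]
}}

```text
time: 10.35
tool_pos: [0.464, -0.1739, 0.2172]
tool_rot: [-0.001, 0.984, 0.181, -0.0]
contact_force: [1.1, 0.7, -0.3]
gripper_width: -0.001
```

```bash
python3 -c "
from h import *
from plant import *
import cv2
o=[]
for n in ('top','scene'):
  f=optics.grab_frame(n)['frame']; cv2.imwrite(f'pics/{n}9.png',f)
  u,v=(270,290) if n=='top' else (410,235)
  o.append(cv2.resize(f[v-80:v+80,u-100:u+100],(400,320),interpolation=cv2.INTER_CUBIC))
cv2.imwrite('pics/a3.png',np.hstack(o))
d=[cv2.resize(cv2.absdiff(cv2.imread(f'pics/{n}0.png'),cv2.imread(f'pics/{n}9.png')),(400,300)) for n in ('top','scene')]
cv2.imwrite('pics/d3.png',np.clip(np.hstack(d)*3.,0,255).astype('uint8'))
print(state()['time'],state()['contact_force'])
"
```

```text
10.45 [-0.37126063  0.14899626  0.30526702]
```

View pics/a3.png

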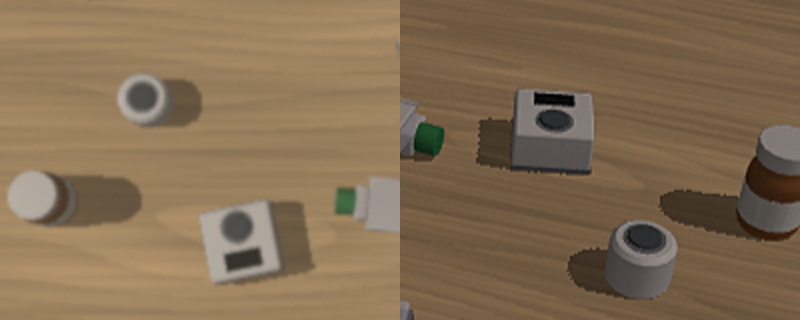

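View pics/d3.png

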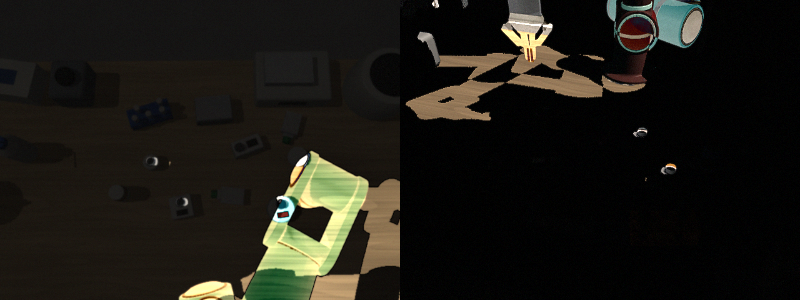

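Both keys sit just above their housings: top about (241,258) and (288,323), scene about (432,274) and (387,215). In the scene-view difference picture the only changes are those two keys, the arm and its shadow. No timer, flask, jar or rack has moved.

```bash
python3 -c "
from plant import manip
print(manip.job_done())"
```

```text
the job is handed in; nothing more can be done
None
```

I pressed the small round timer's key and then the square timer's key fully down with the closed fingertips. I then lifted the hand clear and handed the job in at about 10.5 s.

- **Presses:** Both keys moved at about 3 N and stopped with the fingertip at z = 0.046 m, which is the full 12 mm of travel. The highest force I read during a press was about 11 N.
- **Last pictures:** Both keys are down. Comparing the scene-camera pictures from before and after, only those two keys, the arm and its shadow changed. The other timers and the labware show no movement in that view.
- **Not fully checked:** The arm hid the large round timer in the final top view, so for that timer I relied on the scene camera alone.
- **Other hitches:** The first move call was refused as invalid input and moved nothing. The network's first guesses for some key tops were wrong or doubled, so I measured the key tops from zoomed crops; the two cameras agreed to within 2 mm.

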